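# Slide the locked jigsaw sorting tray to its end stop

## Task

Press the flat lock button on the sliding tray of the black sorting board and hold it down while you push the tray along its rail, away from where it is locked now, all the way to the stop at the other end. Only let the button go once the tray is fully home against that stop, so that it springs up and locks there, then take the hand away. The two wooden puzzle pieces ride along in the tray; do not pick up anything, and leave everything else where it stands.

Things in the scene. Friction and masses are not known exactly. Their poses are not given: they have to be found in the camera images.
- track: fixed black board 330 x 420 mm, 10 mm thick, with an aluminium rail 50 mm wide. Origin on the table under the middle of the rail; +y runs along the rail, the way the tray must slide; +x points across, from the rail to the tray; z up. A stop block, 56 mm tall, stands towards each end of the rail (inner faces at y = -112 and +112 mm)
- tray (a joint): how far the carriage with the tray has slid along the rail, m: 0 to 0.006 where it is locked at first (with some play), 0.122 against the end stop. Once unlocked it takes about 2 N to push. The rail has lock teeth every 24 mm: where the button is let go, the carriage catches in the next notch; the last notch holds it at 0.119 to 0.122
- button (a joint): how far the lock button is pressed down, m: 0 up (locked), 0.007 fully down; the lock is free from 0.004 to 0.005 on. It springs back; it takes 1.5 N to start and 5 N to hold fully down. Against a lock tooth it stays about 0.004 down until the tray reaches the next notch
- button_top (a point): centre of the flat top of the lock button, a grey plate 40 mm across and 48 mm along the rail on top of the carriage; 58 mm above the table when up, 12 mm above the carriage. It moves straight down and travels with the carriage
- fin (a point): middle of the top edge of the upright grey fin on the carriage: 56 mm wide across the rail, 6 mm thick, top 79 mm above the table, its face 31 mm from the centre of the button on the side it must go. A fingertip on the button can push the carriage by friction or against this fin
- home_button (a point): fixed point of the board: where the top centre of the unpressed button lies when the tray is fully home
- tray_floor (a point): middle of the inner floor of the red tray (inside 142 x 142 mm, walls 24 mm high, rim 44 mm above the table), axes as the board. The tray is fixed to the +x side of the carriage, a grey block 90 mm across and 100 mm along the rail, top 46 mm above the table
- piece_a: loose wooden jigsaw piece 36 x 32 mm plus tabs, 8 mm thick, lying in the red tray; origin under its centre
- piece_b: loose wooden jigsaw piece 36 x 32 mm plus tabs, 8 mm thick, lying in the red tray; origin under its centre
- glue: small white plastic glue bottle, 38 mm wide and 75 mm tall, standing on the near strip of the black board; origin under its centre
- jar: small jar with a metal lid, 42 mm wide and 55 mm tall, standing on the near strip of the black board; origin under its centre
- pawn: wooden game pawn, 32 mm wide and 55 mm tall, standing on the board past the end of the tray path; origin under its centre
- piece_c: wooden jigsaw piece 36 x 32 mm plus tabs, 10 mm thick, on the board behind the tray; origin under its centre
- mug: white mug, 80 mm wide and 90 mm tall, on the table right of the board; origin under its centre
- magnifier: round magnifying glass, lens frame 72 mm across and 10 mm thick with a 90 mm handle, on the table left of the board; origin under the lens
There are look-alikes about, which are no part of the job. What is shaped like the piece_b but green or yellow is not meant.

How it is judged:
By the outcome, as a careful person would: the job done as asked, in the order asked, and still so for the second after the job is handed in, with the robot touching nothing.
It also fails if it takes over 38 s, if anything falls off the work surface, if the arm or the gripper's body presses on something with over 40 N, if the wrist force passes 120 N, or if a joint passes its speed limit or range.

## Robot

A 6-joint arm with a two-finger parallel gripper is mounted at the origin on the work surface. World frame = base frame: x ahead of the robot, y to its left, z up, the work surface at z = 0. Lengths are in m, angles in rad, forces in N, time in s.
With the tool pointing down it reaches from about 0.425 to 0.95 m from the base axis. Payload 3.5 kg.
Tool frame: the origin (TCP) lies on the centre line of the jaws, within the pads' length; the fingertips stand 14 mm ahead of it and the grasp point (between the pads) lies 5 mm behind it (ctrl.finger_overhang is the distance from the TCP to the fingertips, in m); z points along the fingers, y is the line along which they close (so a half turn about z gives the same grasp; the last joint's range is limited). The gripper opens to 85 mm and grips with 20 to 120 N. Pads are 22 mm wide; open, the fingers measure 114 mm over their backs; the gripper's body (76 mm by 85 mm) begins 54 mm behind the grasp point. The pads swing forward as they close: fully open they stand 13 mm farther back than shut.
Start: joints at [-1.28, 0.286, 1.577, -0, 1.279, -0.15], TCP at [0.288, -0.61, 0.245] pointing down, gripper open.
Joint ranges: [-2.77, 2.77], [-0.9, 2.22], [0.21, 2.48], [-1.53, 4.67], [0.24, 2.81], [-2.84, 2.84]. Speed limits (rad/s): [2.79, 2.79, 3.14, 3.14, 3.14, 3.14].

## Interface

Orientations are given as a unit quaternion [x, y, z, w].
In Python, from plant import ctrl gives the robot as it stands.
- The arm moves only by the tool send_rows, never from a script. Its argument "moves" is text: rows parted by semicolons, each of 7 numbers parted by spaces: the turn, a rotation vector about the tool's x, y, z in units of 360 degrees (1.0 is 360 degrees), then the shift along the tool's x, y, z in units of 20 cm (1.0 is 20 cm), then the gripper's target within -1 to 1 (fully open at 1, half-way at 0, shut at -1). A call has 1 to 12 rows; each row is the pose to reach, as a shift and turn from the pose commanded when the call began, along the tool's axes at that moment, turning the shorter way round; what a row does not reach only later rows make up. A row lasts 1/8 s, in which the tool goes at most 62.5 mm and 10.7 degrees, less where a joint would pass 70% of its speed; a pose out of reach is approached as far as the arm can. A call with a number of a shift or a turn outside -1 to 1 is refused whole. A call with a gripper value outside its range is refused whole. The fingers move at their own pace and stop on an object; "newtons" is the grip in N (left out, the last holds). Time passes only in rows, so rows that repeat a pose let the fingers close. It gives the time, the measured TCP pose, the force, the opening and the grip force at its end, in the units of the state.
- ctrl.get_state(): the state, without advancing time (a new reading comes with each control period).
- ctrl.read_camera(name): name is "scene" or "top" or "wrist"; returns a dict with "image" (480x640x3 uint8, red, green, blue), "fovy" (degrees; the focal length in pixels is half the picture's height over the tangent of half this angle, whatever the lens; pixels are square), "cx", "cy" (the principal point, pixels), "distortion" ([k1, k2, p1, p2, k3] as OpenCV has them; the pictures are not rectified), "extrinsics" (4x4, takes a point from camera to world coordinates). Camera axes: x right, y up, looking along -z (the intrinsics and any distortion apply to the point x, -y, -z); pixel columns grow to the right and rows downward; lengths in m; the calibration is good to about 2 mm. A picture is of the moment at which its call begins. There is no depth.
- ctrl.sign_off(): hands the job in; it is judged then, once.
The state is a dict: "time": time; "qpos": joint angles; "dq": joint speeds; "joint_efforts": joint torques, N m; "eef_pos": TCP position; "tcp_rot": TCP orientation; "contact_force": force on the tool from outside, world axes, zero at the start; "wrist_torque": the same for the moment, N m; "opening": opening from 0.0 (shut) to 1.0 (fully open); "finger_force": force on a finger pad.
Only numpy, scipy, OpenCV 4.12 (cv2) and the standard library are available. Lean on these libraries where they do the work, as an engineer would, in place of code of your own. Each camera call takes 0.05 s, during which the arm holds its last target. There are 200 camera calls.

## Working session

There is one attempt and no reset: what is moved stays moved. The work goes in short steps, Python scripts to look and compute and a tool call to move; the robot and the scene stay as the last step left them, time stands still between calls to the robot, and variables do not carry over. Pictures are saved under pics/ and viewed, at most 10 in all, crops included, and the job is handed in when it is done.

Besides the shell and the picture viewer there is one more tool, called after "Request:" as name(argument=value, ...) on one line, values as JSON. send_rows: Moves the arm, as the interface text tells. Its arguments: {"type":"object","properties":{"moves":{"type":"string"},"newtons":{"type":"number"}},"required":["moves"]}

```bash
ls; mkdir -p pics; python3 - <<'E'
from plant import ctrl
import cv2,pickle
d={}
for n in("scene","top"):
    c=ctrl.read_camera(n);d[n]=c
    cv2.imwrite(f"pics/{n}0.png",c["image"][:,:,::-1])
    print(n,c["fovy"],c["cx"],c["cy"],c["distortion"],c["extrinsics"].round(3).tolist() if hasattr(c["extrinsics"],"round") else c["extrinsics"])
pickle.dump(d,open("c0.pkl","wb"))
print(ctrl.get_state(),ctrl.finger_overhang)
E
```

```text
pics
scene 42.084313347882606 330.8614742213433 240.35360597517086 [0.05746565 0.         0.         0.         0.        ] [[-0.832, -0.415, 0.369, 1.208], [0.555, -0.614, 0.562, 0.932], [-0.007, 0.672, 0.741, 1.283], [0.0, 0.0, 0.0, 1.0]]
top 52.40719381332475 318.72176872607844 242.1037388200674 [-0.05551001  0.          0.          0.          0.        ] [[-0.009, 0.994, -0.11, 0.466], [-1.0, -0.012, -0.025, -0.011], [-0.026, 0.11, 0.994, 1.455], [0.0, 0.0, 0.0, 1.0]]
{'time': 0.1, 'qpos': array([-1.28002635e+00,  2.87115682e-01,  1.57798651e+00,  1.28441481e-05,
        1.27861320e+00, -1.50034683e-01]), 'dq': array([ 0.0026037 , -0.00125488, -0.00428269,  0.00075754, -0.00074603,
       -0.00021465]), 'joint_efforts': array([ 2.30030906e-05, -4.07293332e+01, -2.93697381e+01, -1.84290793e-04,
        3.39119186e-03,  3.48458094e-06]), 'eef_pos': array([ 0.28784984, -0.60994109,  0.2440836 ]), 'tcp_rot': array([ 9.75809426e-01,  2.18620303e-01, -6.84916021e-05, -1.05917307e-03]), 'contact_force': array([-0.32630854, -0.33440011,  0.10260273]), 'wrist_torque': array([0.02455023, 0.01361435, 0.02649233]), 'finger_force': 0.0, 'opening': 0.9988071064824424} 0.014
```

View pics/scene0.png

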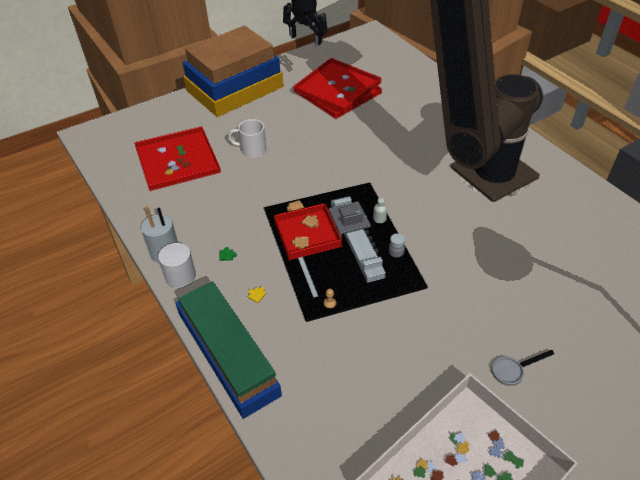

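View pics/top0.png

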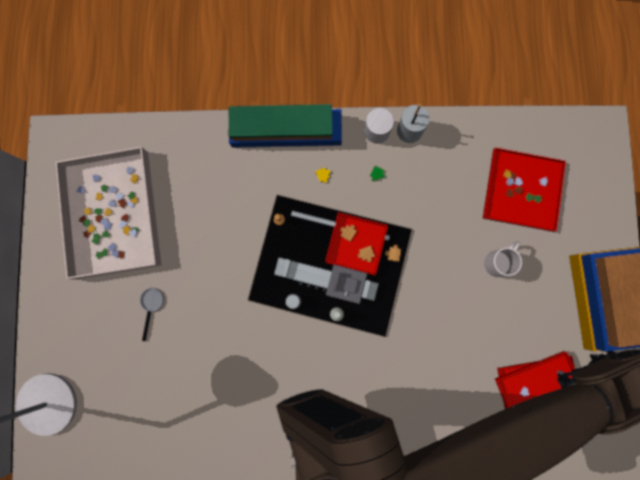

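The top view has the black board at about (250–410, 195–335). The red tray on it, with the grey carriage at (347,284), is the only tray on a rail. The other red trays, at (525,190) and (535,380), are look-alikes. The tray sits at the right end of the rail and must slide left. Next I'll fit the board and confirm in an enlarged crop.

```bash
cat > h.py <<'E'
import numpy as np,cv2
def K(c):
    f=240/np.tan(np.radians(c["fovy"])/2)
    return np.array([[f,0,c["cx"]],[0,f,c["cy"]],[0,0,1.]])
def rays(c,px):
    u=cv2.undistortPoints(np.float64(px).reshape(-1,1,2),K(c),np.float64(c["distortion"]))[:,0]
    E=np.array(c["extrinsics"]);d=np.c_[u[:,0],-u[:,1],-np.ones(len(u))]@E[:3,:3].T
    return E[:3,3],d
def onplane(c,px,z):
    o,d=rays(c,px);return o+d*((z-o[2])/d[:,2])[:,None]
def tri(c1,p1,c2,p2):
    o1,d1=rays(c1,p1);o2,d2=rays(c2,p2);out=[]
    for a,b in zip(d1,d2):
        s=np.linalg.lstsq(np.c_[a,-b],o2-o1,rcond=None)[0]
        P,Q=o1+a*s[0],o2+b*s[1];out.append(np.r_[(P+Q)/2,np.linalg.norm(P-Q)])
    return np.array(out)
def proj(c,P):
    E=np.array(c["extrinsics"]);q=(np.atleast_2d(P)-E[:3,3])@E[:3,:3]
    return cv2.projectPoints(q*[1,-1,-1],np.zeros(3),np.zeros(3),K(c),np.float64(c["distortion"]))[0][:,0]
E
python3 - <<'E'
import pickle,cv2,numpy as np
from h import *
d=pickle.load(open("c0.pkl","rb"))
for n,(x0,y0,x1,y1) in dict(top=(240,185,420,345),scene=(255,175,435,325)).items():
    im=d[n]["image"];m=np.zeros((480,640),np.uint8);m[y0:y1,x0:x1]=(im[y0:y1,x0:x1].max(2)<28)*255
    cs,_=cv2.findContours(m,cv2.RETR_EXTERNAL,cv2.CHAIN_APPROX_NONE)
    c=max(cs,key=cv2.contourArea)
    P=onplane(d[n],c[:,0].astype(float),.01)
    r=cv2.minAreaRect((P[:,:2]*1000).astype(np.float32));print(n,r)
print(0)
t=cv2.resize(d["top"]["image"][235:315,265:395],None,fx=5,fy=5,interpolation=cv2.INTER_CUBIC)
cv2.imwrite("pics/tc.png",t[:,:,::-1])
s=cv2.resize(d["scene"]["image"][185:285,300:420],None,fx=6,fy=6,interpolation=cv2.INTER_CUBIC)
cv2.imwrite("pics/sc.png",s[:,:,::-1])
E
```

```text
top ((559.8604736328125, -7.7451629638671875), (411.3977966308594, 319.7767028808594), 74.7427749633789)
scene ((561.39208984375, -4.303192138671875), (420.9473571777344, 326.5411376953125), 74.79637145996094)
0
```

View pics/tc.png

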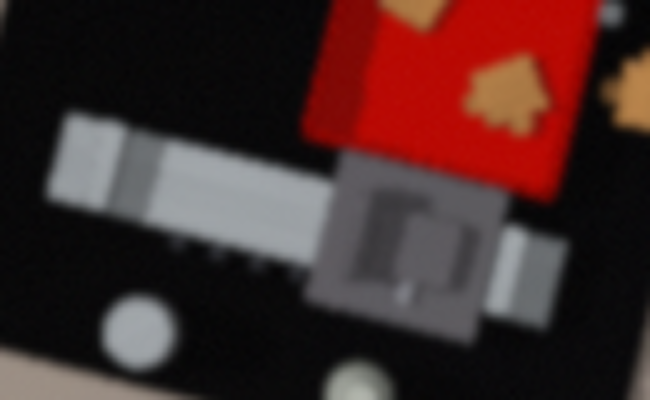

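View pics/sc.png

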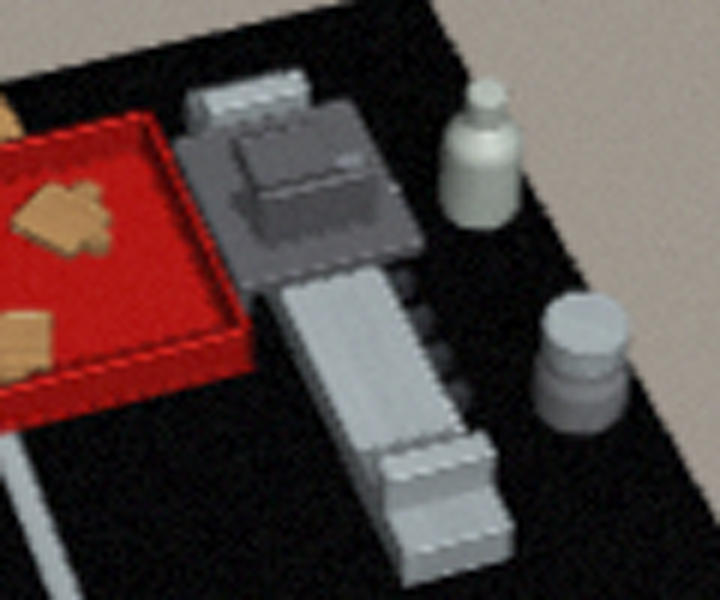

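The top crop shows the grey button plate centred near crop (433,252), i.e. pixel (351.6,285.4), with the darker fin on its left. The scene crop shows the fin's top edge from crop (250,190) to (372,165), with the button behind it. This is the only carriage with a button. Next I'll work out positions.

```bash
cat >> h.py <<'E'
from scipy.spatial.transform import Rotation as R
YAW=np.radians(74.77); BY=np.array([np.cos(YAW),np.sin(YAW),0]); BX=np.array([np.sin(YAW),-np.cos(YAW),0])
def plan(st,tgt,xdir=BY):
    R0=R.from_quat(st["tcp_rot"]);z=np.array([0,0,-1.]);x=xdir;G=R.from_matrix(np.c_[x,np.cross(z,x),z])
    return ((R0.inv()*G).as_rotvec()/(2*np.pi)).round(4),(R0.inv().apply(np.array(tgt)-st["eef_pos"])/.2).round(4)
E
python3 - <<'E'
import pickle
from h import *
from plant import ctrl
d=pickle.load(open("c0.pkl","rb"));t,s=d["top"],d["scene"]
C=np.array([.5606,-.006,0])
b=lambda P:np.c_[(P-C)@BX,(P-C)@BY,P[:,2]].round(4)
ct=lambda l:[(265+x/5-.4,235+y/5-.4) for x,y in l]
cs=lambda l:[(300+x/6-.4,185+y/6-.4) for x,y in l]
P=onplane(t,ct([(433,252)]),.058);print("button top",P,b(P))
P=onplane(s,cs([(250,192),(372,166)]),.079);print("fin scene",P,b(P))
# carriage top corners both views
q=tri(t,ct([(340,152),(508,187),(474,342),(305,300)]),s,cs([(178,145),(350,100),(425,245),(245,290)]))
print("nope order check",q.round(3))
P=onplane(t,ct([(340,152),(508,187),(474,342),(305,300)]),.046);print("carr",b(P),b(P).mean(0),P.mean(0))
P=onplane(t,ct([(64,110),(48,203),(127,122),(107,216)]),.056);print("stop+",b(P))
st=ctrl.get_state();print(plan(st,[.53,-.065,.2]))
E
```

```text
button top [[ 0.49670276 -0.06788022  0.058     ]] [[-0.0454 -0.0765  0.058 ]]
fin scene [[ 0.5371691  -0.03718645  0.079     ]
 [ 0.48217057 -0.01984886  0.079     ]] [[-0.0144 -0.0362  0.079 ]
 [-0.072  -0.034   0.079 ]]
nope order check [[ 0.563 -0.025  0.132  0.034]
 [ 0.501 -0.082  0.09   0.082]
 [ 0.427 -0.083 -0.057  0.044]
 [ 0.504 -0.017  0.012  0.081]]
carr [[-0.0027 -0.0107  0.046 ]
 [ 0.0021 -0.1095  0.046 ]
 [-0.0889 -0.1123  0.046 ]
 [-0.0903 -0.0126  0.046 ]] [-0.04495  -0.061275  0.046   ] [ 0.50113128 -0.05330682  0.046     ]
stop+ [[-0.02    0.1493  0.056 ]
 [-0.0741  0.1442  0.056 ]
 [-0.0175  0.1122  0.056 ]
 [-0.0727  0.1093  0.056 ]]
(array([-0.0003, -0.0002, -0.1375]), array([ 2.2575, -1.9472,  0.2252]))
```

Request:
send_rows(moves="0 0 0 1 -0.95 0 -1;0 0 0 1 -0.95 0 -1;0 0 0 1 -0.95 0 -1;0 0 0 1 -0.95 0 -1;0 0 0 1 -0.95 0 -1;0 0 0 1 -0.95 0 -1", newtons=40)

```text
time: 0.85
eef_pos: [0.3883, -0.3515, 0.245]
tcp_rot: [0.975, 0.22, -0.0, -0.0]
contact_force: [-0.1, -0.9, -0.3]
opening: 0.002
finger_force: 0.0
```

Request:
send_rows(moves="0 0 -0.1375 1 -0.95 0.1 -1;0 0 -0.1375 1 -0.95 0.1 -1;0 0 -0.1375 1 -0.95 0.1 -1;0 0 -0.1375 1 -0.95 0.1 -1;0 0 -0.1375 1 -0.95 0.1 -1;0 0 -0.1375 1 -0.95 0.1 -1;0 0 -0.1375 1 -0.95 0.1 -1")

```text
time: 1.72
eef_pos: [0.4876, -0.0974, 0.2252]
tcp_rot: [0.795, 0.606, -0.0, 0.0]
contact_force: [-0.0, 0.7, 0.1]
opening: 0.0
finger_force: 0.0
```

```bash
python3 - <<'E'
from plant import ctrl
from h import *
import pickle
c=ctrl.read_camera("wrist");pickle.dump(c,open("w1.pkl","wb"))
cv2.imwrite("pics/w1.png",c["image"][:,:,::-1])
st=ctrl.get_state();print(st["time"],st["eef_pos"],st["tcp_rot"],st["opening"],st["contact_force"])
print(np.array(c["extrinsics"]).round(3))
d=pickle.load(open("c0.pkl","rb"));t,s=d["top"],d["scene"]
ct=lambda l:[(265+x/5-.4,235+y/5-.4) for x,y in l]
cs=lambda l:[(300+x/6-.4,185+y/6-.4) for x,y in l]
print("carr heights",tri(t,ct([(340,152),(508,187),(474,342),(305,300)]),s,cs([(245,290),(178,145),(350,100),(425,245)])).round(3))
C=np.array([.5606,-.006,0]);T=C-.044*BX-.074*BY+[0,0,.15];print(T,plan(st,T))
print(proj(c,[T*[1,1,0]+[0,0,.058]]))
E
```

```text
1.775 [ 0.48754011 -0.09764547  0.22529758] [ 7.95493088e-01  6.05962600e-01 -2.38809286e-04  1.34693129e-04] -0.003233885735276874 [0.11094908 0.04131949 0.52996661]
[[ 0.964  0.255  0.071  0.505]
 [-0.265  0.929  0.258 -0.031]
 [-0.    -0.268  0.963  0.354]
 [ 0.     0.     0.     1.   ]]
carr heights [[ 0.555 -0.015  0.044  0.001]
 [ 0.531 -0.11   0.046  0.006]
 [ 0.444 -0.091  0.043  0.002]
 [ 0.47   0.006  0.042  0.001]]
[ 0.49870593 -0.0658425   0.15      ] (array([-0.    ,  0.0001, -0.0005]), array([0.1683, 0.0116, 0.3764]))
[[324.210987   186.66945934]]
```

View pics/w1.png

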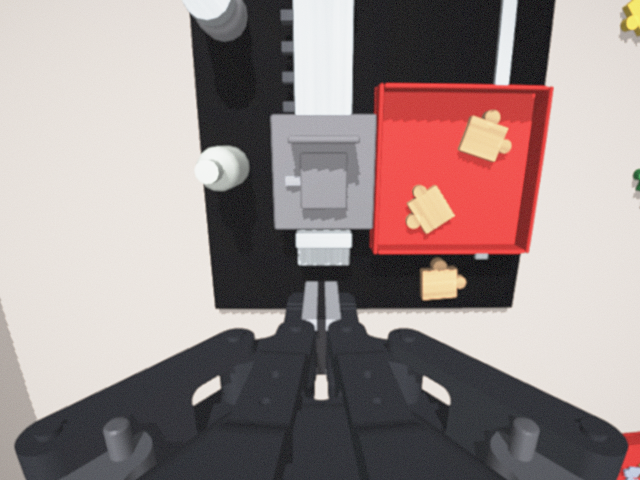

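The wrist view shows the button plate at (301–347, 152–210), centre (324,181), and the fin's top edge from (290,139) to (358,139). The rail runs straight up the image.

```bash
python3 - <<'E'
from plant import ctrl
from h import *
import pickle
c=pickle.load(open("w1.pkl","rb"));t=pickle.load(open("c0.pkl","rb"))["top"]
C=np.array([.5606,-.006,0])
b=lambda P:np.c_[(P-C)@BX,(P-C)@BY,P[:,2]].round(4)
P=onplane(c,[(324,181),(301,181),(347,181),(324,152),(324,210)],.058);print(P[0],b(P))
F=onplane(c,[(290,139),(358,139)],.079);print(b(F))
print("tri h",tri(c,[(324,181)],t,[(351.2,285)]))
st=ctrl.get_state();T=P[0]+.008*BY;print(T);T[2]=.085;print(plan(st,T))
E
```

```text
[ 0.4997936  -0.06116733  0.058     ] [[-0.0442 -0.0692  0.058 ]
 [-0.0637 -0.0691  0.058 ]
 [-0.0247 -0.0692  0.058 ]
 [-0.0442 -0.0452  0.058 ]
 [-0.0442 -0.0942  0.058 ]]
[[-0.0704 -0.035   0.079 ]
 [-0.0183 -0.0351  0.079 ]]
tri h [[ 0.49841906 -0.07163394 -0.04289455  0.00123623]]
[ 0.50189516 -0.05344829  0.058     ]
(array([-0.    ,  0.0001, -0.0005]), array([0.2325, 0.0106, 0.7014]))
```

Request:
send_rows(moves="0 0 0 0.233 0.01 0 -1;0 0 0 0.233 0.01 0.3 -1;0 0 0 0.233 0.01 0.6 -1;0 0 0 0.233 0.01 0.7 -1;0 0 0 0.233 0.01 0.7 -1;0 0 0 0.233 0.01 0.7 -1")

```text
time: 2.52
eef_pos: [0.503, -0.0529, 0.0868]
tcp_rot: [0.795, 0.606, 0.001, 0.001]
contact_force: [0.6, -0.8, -0.5]
opening: 0.0
finger_force: 0.0
```

Request:
send_rows(moves="0 0 0 0 0 0.02 -1;0 0 0 0 0 0.04 -1;0 0 0 0 0 0.06 -1;0 0 0 0 0 0.075 -1;0 0 0 0 0 0.085 -1;0 0 0 0 0 0.085 -1")

```text
time: 3.28
eef_pos: [0.5019, -0.0516, 0.0685]
tcp_rot: [0.795, 0.607, -0.0, -0.0]
contact_force: [-0.7, 0.5, 2.7]
opening: -0.002
finger_force: 1.4
```

Request:
send_rows(moves="0 0 0 0 0 0.01 -1;0 0 0 0 0 0.02 -1;0 0 0 0 0 0.03 -1;0 0 0 0 0 0.03 -1;0 0 0 0 0 0.03 -1")

```text
time: 3.9
eef_pos: [0.5021, -0.0516, 0.0647]
tcp_rot: [0.795, 0.607, -0.001, -0.001]
contact_force: [-7.7, 3.5, 16.8]
opening: -0.003
finger_force: 8.9
```

Request:
send_rows(moves="0 0 0 0.02 0 0 -1;0 0 0 0.05 0 0 -1;0 0 0 0.09 0 0 -1;0 0 0 0.13 0 0 -1;0 0 0 0.17 0 0 -1;0 0 0 0.21 0 0 -1;0 0 0 0.25 0 0 -1;0 0 0 0.28 0 0 -1;0 0 0 0.3 0 0 -1;0 0 0 0.3 0 0 -1")

```text
time: 5.15
eef_pos: [0.5179, 0.0067, 0.0647]
tcp_rot: [0.795, 0.607, -0.0, -0.001]
contact_force: [-6.6, 2.5, 17.6]
opening: 0.002
finger_force: 8.7
```

```bash
python3 - <<'E'
from plant import ctrl
from h import *
c=ctrl.read_camera("wrist");cv2.imwrite("pics/w2.png",c["image"][:,:,::-1])
st=ctrl.get_state();C=np.array([.5606,-.006,0]);p=st["eef_pos"]-C
print((p@BX).round(4),(p@BY).round(4),p[2].round(4),(st["contact_force"]@BX).round(1),(st["contact_force"]@BY).round(1),st["contact_force"][2].round(1))
P=C-.0704*BX-.035*BY+[0,0,.079];print([proj(c,P+k*BY) for k in(0,.05,.06,.07)])
E
```

```text
-0.0445 0.0011 0.0648 -7.7 0.2 17.1
[array([[257.97700204, 412.77909474]]), array([[250.6235259 , 300.02660831]]), array([[249.03956809, 274.17152963]]), array([[247.42145159, 247.11358803]])]
```

View pics/w2.png

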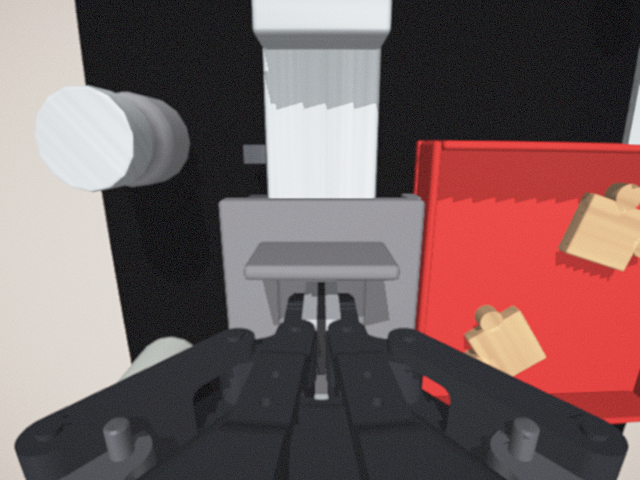

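The wrist view shows the fin's top edge at row ~270, which puts the carriage about 60 mm along with the fingertip still on the button. I'll keep going to the stop.

Request:
send_rows(moves="0 0 0 0.02 0 0 -1;0 0 0 0.05 0 0 -1;0 0 0 0.09 0 0 -1;0 0 0 0.13 0 0 -1;0 0 0 0.17 0 0 -1;0 0 0 0.21 0 0 -1;0 0 0 0.24 0 0 -1;0 0 0 0.27 0 0 -1;0 0 0 0.29 0 0 -1;0 0 0 0.3 0 0 -1;0 0 0 0.31 0 0 -1;0 0 0 0.31 0 0 -1")

```text
time: 6.7
eef_pos: [0.534, 0.0657, 0.0648]
tcp_rot: [0.794, 0.608, -0.001, -0.0]
contact_force: [-9.5, -0.8, 17.9]
opening: -0.006
finger_force: 8.6
```

```bash
cat > m.py <<'E'
from plant import ctrl
from h import *
st=ctrl.get_state();C=np.array([.5606,-.006,0]);p=st["eef_pos"]-C
print((p@BX).round(4),(p@BY).round(4),p[2].round(4),(st["contact_force"]@BX).round(1),(st["contact_force"]@BY).round(1),st["contact_force"][2].round(1),st["time"])
E
python3 m.py
```

```text
-0.0445 0.0622 0.0648 -9.0 -3.3 17.9 6.7
```

Request:
send_rows(moves="0 0 0 0.01 0 0 -1;0 0 0 0.02 0 0 -1;0 0 0 0.03 0 0 -1;0 0 0 0.03 0 0 -1")

```text
time: 7.2
eef_pos: [0.5366, 0.0696, 0.0648]
tcp_rot: [0.794, 0.608, -0.001, 0.002]
contact_force: [-5.5, -7.1, 14.3]
opening: -0.002
finger_force: 7.2
```

```bash
python3 m.py; python3 - <<'E'
from plant import ctrl
from h import *
c=ctrl.read_camera("wrist");cv2.imwrite("pics/w3.png",c["image"][:,:,::-1])
C=np.array([.5606,-.006,0])
P=C-.0704*BX-.035*BY+[0,0,.079];print([proj(c,P+k*BY).round(0) for k in(.11,.117,.122)])
E
```

```text
-0.0431 0.0666 0.0648 -3.4 -8.3 14.3 7.2
[array([[248., 314.]]), array([[247., 297.]]), array([[246., 284.]])]
```

View pics/w3.png

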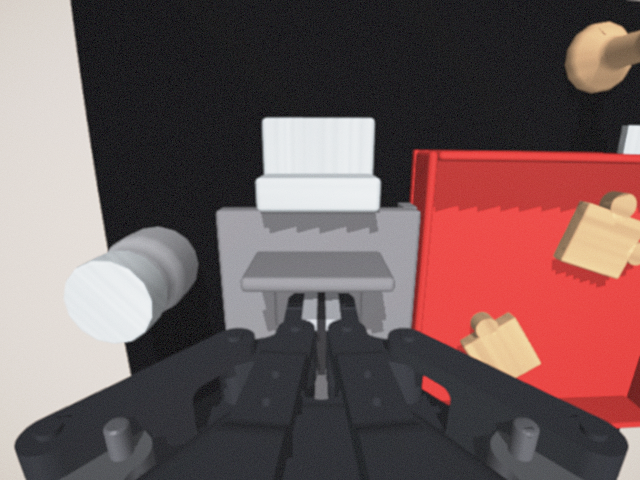

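The wrist view shows the carriage's front edge meeting the stop block at row ~210. The fin edge is at row ~287, about 121 mm of travel, and the resistance has risen to 8 N. The tray is home, so I'll lift straight up.

Request:
send_rows(moves="0 0 0 0 0 -0.03 -1;0 0 0 0 0 -0.06 -1;0 0 0 0 0 -0.1 -1;0 0 0 0 0 -0.2 -1;0 0 0 0 0 -0.4 -1;0 0 0 0 0 -0.7 -1;0 0 0 0 0 -0.7 -1")

```text
time: 8.12
eef_pos: [0.5387, 0.0721, 0.2085]
tcp_rot: [0.795, 0.607, 0.005, 0.004]
contact_force: [-0.2, 0.6, -0.5]
opening: -0.0
finger_force: 0.0
```

Request:
send_rows(moves="0 0 0 -0.3 0 0 -1;0 0 0 -0.6 0 0 -1;0 0 0 -0.6 0 0 -1;0 0 0 -0.6 0 0 -1")

```text
time: 8.62
eef_pos: [0.5035, -0.0437, 0.2014]
tcp_rot: [0.795, 0.607, -0.0, -0.001]
contact_force: [0.3, 0.6, -0.7]
opening: 0.001
finger_force: 0.0
```

```bash
python3 m.py; python3 - <<'E'
from plant import ctrl
from h import *
c=ctrl.read_camera("wrist");cv2.imwrite("pics/w4.png",c["image"][:,:,::-1])
C=np.array([.5606,-.006,0])
P=C-.0704*BX-.035*BY+[0,0,.079];print([proj(c,P+k*BY).round(0) for k in(.098,.117,.122)])
B=C-.0442*BX-.0692*BY+[0,0,.058]+.121*BY;print("button corners if up",proj(c,np.array([B-.02*BX+.024*BY,B+.02*BX-.024*BY])),"down",proj(c,np.array([B-.02*BX+.024*BY,B+.02*BX-.024*BY])-[0,0,.007]))
E
```

```text
-0.0452 -0.0513 0.2014 0.1 0.6 -0.7 8.625
[array([[284.,  74.]]), array([[284.,  43.]]), array([[283.,  35.]])]
button corners if up [[295.47446072  60.88745867]
 [349.70595546 129.78669717]] down [[296.15998451  63.08947708]
 [348.99318953 130.16791793]]
```

View pics/w4.png

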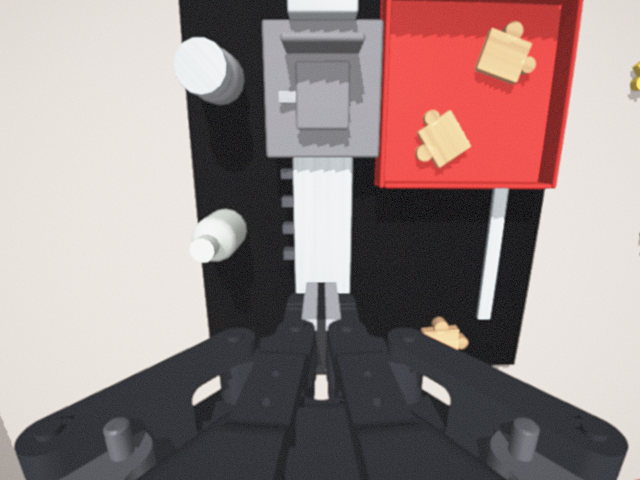

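The wrist view shows the button plate at (296–349, 61–129), matching the predicted raised position at 121 mm. The carriage is against the stop, both pieces are in the tray, and the glue and jar are standing. I'll do one subpixel check of the travel before handing in.

```bash
python3 - <<'E'
from plant import ctrl
from h import *
import pickle
C=np.array([.5606,-.006,0]);b=lambda P:np.c_[(P-C)@BX,(P-C)@BY].round(4)
def red(c):
    im=c["image"].astype(int);m=((im[...,0]>90)&(im[...,1]<70)&(im[...,2]<70)).astype(np.uint8);m[:,:300]=0
    ks,_=cv2.findContours(m,cv2.RETR_EXTERNAL,cv2.CHAIN_APPROX_NONE);return max(ks,key=cv2.contourArea)[:,0].astype(float)
for c in(pickle.load(open("w1.pkl","rb")),ctrl.read_camera("wrist")):
    k=b(onplane(c,red(c),.044)); s=k[(k[:,0]>.03)&(k[:,0]<.12)]; print("tray rear rim y",np.percentile(s[:,1],[1,5,10,20]))
    g=c["image"][:,:,1].astype(float);g=cv2.GaussianBlur(g,(0,0),1)
    r0=(181,95)[c is not None and s[:,1].min()>-.12]
    row=np.diff(g[r0-8:r0+18,285:365].mean(0)); i=[np.argmin(row[5:25])+5,np.argmax(np.abs(row[50:75]))+50]
    print("button edges cols",285.5+np.array(i),"expected width up/down",[np.ptp(proj(c,np.array([p-.02*BX,p+.02*BX])+[0,0,z])[:,0]).round(2) for p in [C-.0442*BX+((-.0692 if r0==181 else .0518))*BY] for z in(.058,.054,.051)])
E
```

```text
tray rear rim y [-0.1391 -0.139  -0.139  -0.138 ]Traceback (most recent call last):
  File "<stdin>", line 11, in <module>
TypeError: tuple indices must be integers or slices, not numpy.bool
```

```bash
python3 - <<'E'
from plant import ctrl
from h import *
import pickle
C=np.array([.5606,-.006,0]);b=lambda P:np.c_[(P-C)@BX,(P-C)@BY].round(4)
def red(c):
    im=c["image"].astype(int);m=((im[...,0]>90)&(im[...,1]<70)&(im[...,2]<70)).astype(np.uint8);m[:,:300]=0
    ks,_=cv2.findContours(m,cv2.RETR_EXTERNAL,cv2.CHAIN_APPROX_NONE);return max(ks,key=cv2.contourArea)[:,0].astype(float)
c=ctrl.read_camera("wrist")
k=b(onplane(c,red(c),.044)); s=k[(k[:,0]>.03)&(k[:,0]<.12)]; print("tray rear rim y",np.percentile(s[:,1],[1,5,10,20]))
for c,lo,y in((pickle.load(open("w1.pkl","rb")),190,-.0692),(c,100,.0518)):
    g=cv2.GaussianBlur(c["image"][:,:,1],(0,0),.7).astype(float)[lo+8:lo+16,285:365].mean(0)
    print(np.diff(g).round(0).astype(int).tolist())
    print([np.ptp(proj(c,np.array([p-.02*BX,p+.02*BX])+[0,0,z])[:,0]).round(2) for p in [C-.0442*BX+y*BY] for z in(.058,.054,.051)])
E
```

```text
tray rear rim y [-0.0175   -0.017325 -0.0172   -0.0165  ]
[0, 0, 0, 0, 0, -1, 1, 1, -1, 0, 0, 0, -1, -6, -9, -2, 7, 8, 3, 0, -1, 0, 0, 0, 0, 0, -1, 0, 0, 0, 1, 0, 0, 0, -1, 0, 0, 0, 0, -1, 0, 0, 0, 1, 0, 0, -1, 1, 0, 0, -1, 0, 0, 0, 0, 0, 0, -1, -5, -11, -6, 7, 10, 5, 1, 0, 0, 0, 0, 0, 0, 0, 0, 0, 0, 0, 0, -1, 0]
[np.float64(47.14), np.float64(46.53), np.float64(46.08)]
[2, 2, 2, 1, 1, 2, 2, 0, -3, -6, 0, 10, 11, 6, 1, 1, 0, 0, 0, 1, -1, 0, 1, -1, 0, 0, 0, 0, 0, 0, 0, 0, -1, 0, 0, 0, 0, 0, 0, -1, 0, 1, 0, 0, -1, 0, 0, 0, 0, 0, 0, 0, 0, 0, 0, 0, 0, 0, 0, 0, -5, -10, -8, 3, 9, 7, 2, 1, 0, 0, 0, 0, 0, 0, 0, 1, 0, 0, 0]
[np.float64(54.17), np.float64(53.36), np.float64(52.77)]
```

Travel is 121.6 mm. The button's width ratio between the two views is 1.16, against 1.15 expected if up and 1.13 or less if still down, so it has sprung up at home.

```bash
python3 -c "
from plant import ctrl
print(ctrl.sign_off())"
```

```text
the job is handed in; nothing more can be done
None
```

The tray is home against the end stop (about 121.6 mm of travel measured), the button measured as sprung up and locked, the hand is clear, and the job is handed in at about 9 s.

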